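Find the full tea tin by its weight and hold it up

TASK

A customer wants the one full tin of these three look-alike white tea tins on the black stand: going along the row from the robot's left to its right, lift each tin a few centimetres to feel its weight and set it gently back upright in its own place (the last one need not go back if it is the heaviest). Then pick up the heaviest and finish while holding it up for the customer, still and upright in the gripper, at least 10 cm clear of the stand; do not put it down or let go. The other two tins must stand in their places on the stand, and the cups, scoop, teapot and other things around are left alone.

Things in the scene. Friction and masses are not known exactly. Their poses are not given: they have to be found in the camera images.
- riser: the stand: a low black counter riser with brass edges, fixed, 150 mm deep (its own x), 460 mm wide (its own y), its flat top 40 mm above the counter; origin on the counter under its centre. The three tins stand in a row along its own y, about 150 mm apart, left tin at +y
- tin_left_centre (a point): the left-hand tin as the robot sees it (+y end of the stand): closed white tin, an upright cylinder 68 mm across, 120 mm high to the flat top of its lid, with a black mushroom knob on top (25 mm across, its top 141 mm above the tin's underside). The lid is locked on: the tin lifts as one piece by body, lid or knob. The point is on the tin's axis, 70 mm above its underside; z axis along the tin
- tin_middle_centre (a point): the middle tin: same tin as the left one, same point. The tea inside cannot be seen: the full tin weighs 0.53 to 0.59 kg in all, the two others 0.24 to 0.36 kg
- tin_right_centre (a point): the right-hand tin as the robot sees it (-y end of the stand): same tin as the left one, same point. Any of the three may be the full one
- cup_a: small blue tasting cup, 48 mm across, 36 mm high, standing on the stand near its front edge between the left and middle tins; origin centre of underside. Leave alone
- cup_b: the same kind of cup, between the middle and right tins. Leave alone
- scoop: brass and wood tea scoop, 170 mm long, lying on the counter between the robot and the stand. Leave alone
- teapot: small orange-red clay teapot, 108 mm across the belly, 89 mm high, to the left of the stand. Leave alone
- jar: amber glass jar with a brass lid, 84 mm across, 130 mm high, to the right of the stand. Leave alone
- gift_box: green gift box, 136 x 104 x 65 mm, to the left of the stand, beyond the teapot. Leave alone
- dish: shallow white dish, 100 mm across, 22 mm high, beyond the stand. Leave alone
There are look-alikes about, which are no part of the job. What is shaped like the part that bears tin_left_centre but blue, pink or purple is not meant.

How it is judged:
By the outcome, as a careful person would: the job done as asked, in the order asked, and still so for the second after the job is handed in, while the arm keeps its last pose, push and grip.
It also fails if it takes over 64 s, if anything falls off the work surface, if the arm or the gripper's body presses on something with over 40 N, if the wrist force passes 120 N, or if a joint passes its speed limit or range.

ROBOT

A 6-joint arm with a two-finger parallel gripper is mounted at the origin on the work surface. World frame = base frame: x ahead of the robot, y to its left, z up, the work surface at z = 0. Lengths are in m, angles in rad, forces in N, time in s.
With the tool pointing down it reaches from about 0.35 to 0.975 m from the base axis. Payload 4.9 kg.
Tool frame: the origin (TCP) lies at the centre of the arm's flange, where the gripper is bolted on; the fingertips stand 173 mm ahead of it and the grasp point (between the pads) lies 155 mm ahead of it (ctrl.finger_overhang is the distance from the TCP to the fingertips, in m); z points along the fingers, y is the direction in which the jaws open and shut (so a half turn about z gives the same grasp; the last joint's range is limited). The gripper opens to 85 mm and grips with 20 to 120 N. Pads are 22 mm wide; open, the fingers measure 114 mm over their backs; the gripper's body (76 mm by 85 mm) begins 54 mm behind the grasp point. The pads swing forward as they close: fully open they stand 13 mm farther back than shut.
Start: joints at [1.203, 0.053, 1.613, -0, 1.476, -0.119], TCP at [0.154, 0.606, 0.405] pointing down, gripper open.
Joint ranges: [-3.01, 3.01], [-1.01, 2.22], [0.06, 2.58], [-1.02, 4.17], [0.09, 2.62], [-3.14, 3.14]. Speed limits (rad/s): [2.57, 2.57, 3.14, 3.14, 3.14, 3.14].

INTERFACE

Orientations are given as a rotation vector (axis times angle).
In Python, from station import ctrl, eyes, spotter gives the robot as it stands.
- The arm moves only by the shell command python3 -m crank 'ROWS' [FORCE]. ROWS is JSON, a list of rows, each a list of 7 numbers: the turn, a rotation vector about the tool's x, y, z in rad, then the shift along the tool's x, y, z in mm, then the closure, from -1 (fully open) to 1 (shut). A call has 1 to 8 rows; each row shifts and turns the pose as measured when the row begins, along the tool's axes as they then stand; what a row does not reach is not made up. A row lasts 1/12 s, in which the tool goes at most 41.7 mm and 7.16 degrees, less where a joint would pass 70% of its speed; a pose out of reach is approached as far as the arm can. A call is refused whole if a number of a shift passes 41.7 or a number of a turn 0.125, either way. A call with a gripper value outside its range is refused whole. The fingers move at their own pace and stop on an object; FORCE is the grip in N (left out, the last holds). Time passes only in rows, so rows that do not move let the fingers close. It gives the time, the measured TCP pose, the force and the opening at its end, in the units of the state.
- ctrl.get_obs(): the state, without advancing time (a new reading comes with each control period).
- eyes.get_image(name): name is "side" or "top"; returns a dict with "image" (384x512x3 uint8, red, green, blue), "vertical_fov" (degrees; the focal length in pixels is half the picture's height over the tangent of half this angle, whatever the lens; pixels are square), "cx", "cy" (the principal point, pixels), "rvec" (rotation vector, rad) and "tvec" (3), from world to camera coordinates, as OpenCV has them. Camera axes: x right, y down, z forward; pixel columns grow to the right and rows downward; lengths in m; the calibration is good to about 2 mm. A picture is of the moment at which its call begins. There is no depth.
- ctrl.finish_job(): hands the job in, once; it reports no verdict.
Trained networks look in a picture, given as the dict that the camera call returned (one of the last four; its "shot" number tells which), for a name from the list of things; names that differ only in an ending like _2 or _b are one class to them, and where a whole thing is asked for, a point or a joint stands for the part that bears it (a point fixed in the world has none). Each returns a list of dicts, best first, with "confidence" (0 to 1); they miss things now and then, are a little off and sometimes report something else, mostly with a low value. They report only what shows in the picture. A call takes as long as a camera call. They do not tell look-alikes from the thing itself.
- spotter.look_for(query, picture): "centre" ([x, y, z] in m, in world coordinates, good to about 4 mm: the middle of the surface that is visible of it).
- spotter.outline_of(query, picture): "region" (384x512 bool, what is visible of it).
- spotter.mark_of(query, picture): "centre" ([x, y, z] in m, in world coordinates, good to about 4 mm: a listed point, or the origin of a listed thing).
The state is a dict: "t": time; "q": joint angles; "dq": joint speeds; "effort": joint torques, N m; "tool_pos": TCP position; "tool_rot": TCP orientation; "contact_force": force on the tool from outside, world axes, zero at the start; "wrist_torque": the same for the moment, N m; "opening": finger opening in m.
Only numpy, scipy, OpenCV 4.12 (cv2) and the standard library are available. Lean on these libraries where they do the work, as an engineer would, in place of code of your own. Each camera call takes 0.05 s, during which the arm holds its last target.

## Working session

There is one attempt and no reset: what is moved stays moved. The work goes in short steps, Python scripts to look and compute and a shell command to move; the robot and the scene stay as the last step left them, time stands still between calls to the robot, and variables do not carry over. Pictures are saved under pics/ and viewed, and the job is handed in when it is done.

```bash
ls; mkdir -p pics
python3 - <<'E'
from station import ctrl, eyes, spotter
import cv2,json
o=ctrl.get_obs(); print({k:(v.tolist() if hasattr(v,'tolist') else v) for k,v in o.items()})
for n in ["side","top"]:
    p=eyes.get_image(n); cv2.imwrite(f"pics/{n}0.png",p["image"][:,:,::-1])
    print(n,p["vertical_fov"],p["cx"],p["cy"],p["rvec"],p["tvec"])
    for q in ["riser","tin_left_centre","tin_middle_centre","tin_right_centre","cup_a","jar","teapot"]:
        for d in spotter.mark_of(q,p): print(q,d["centre"],d["confidence"])
E
```

```text
pics
{'t': 0.0, 'q': [1.20299804846121, 0.053385412812793416, 1.614317021822939, -2.6179675901465152e-05, 1.4759743963853362, -0.11899920294568131], 'dq': [0.0011666006251353836, 4.775404323067387e-05, 5.60299161265287e-05, -0.0010484140505285504, -0.001713255378274877, 0.0006796270304320453], 'effort': [0.0015743507174192928, -39.3669068813324, -37.01843619346619, -2.5179455747093016e-05, 0.006888321368023753, -6.844659878879611e-06], 'tool_pos': [0.15380503752866678, 0.6055036052827827, 0.40343117769663883], 'tool_rot': [-0.38974217493551244, -3.116841097483693, 0.0031867015687153492], 'contact_force': [-0.058298533696381334, -0.4687484937763129, -0.41294475700662975], 'wrist_torque': [0.0006374341283376132, -0.03372721545020155, -0.014666243545287718], 'opening': 0.08531091638133667}
side 57.40994506680121 253.81911108780022 189.37243564501333 [ 2.09174742 -0.22206892  0.1087521 ] [-0.58694898  0.16780177  1.10951021]
riser [0.5876, -0.0195, 0.0002] 0.57
tin_left_centre [0.5759, 0.2821, 0.0702] 0.88
tin_left_centre [0.4329, 0.0495, 0.0719] 0.82
tin_left_centre [0.7657, 0.1998, 0.0
[... 368 characters left out ...]
6162 186.38767314668743 [ 2.12713533 -2.17338924  0.09488495] [0.03395116 0.61249187 1.23029369]
tin_left_centre [0.4329, 0.0524, 0.0756] 0.82
tin_left_centre [0.5782, 0.283, 0.0703] 0.75
tin_left_centre [0.7684, 0.2021, 0.0713] 0.62
tin_left_centre [0.6068, 0.1225, 0.1104] 0.56
tin_middle_centre [0.7994, 0.0553, -0.0011] 0.66
tin_middle_centre [0.6092, -0.0205, 0.1067] 0.59
tin_right_centre [0.5985, -0.1746, 0.1094] 0.64
tin_right_centre [0.6109, -0.0197, 0.1094] 0.22
tin_right_centre [0.3957, 0.4093, -0.0011] 0.22
cup_a [0.5514, -0.0966, 0.039] 0.61
cup_a [0.5463, 0.0578, 0.0415] 0.46
jar [0.5515, -0.0978, 0.0394] 0.69
jar [0.5092, -0.4072, 0.0025] 0.65
teapot [0.3981, 0.4104, 0.0011] 0.87
```

View pics/side0.png

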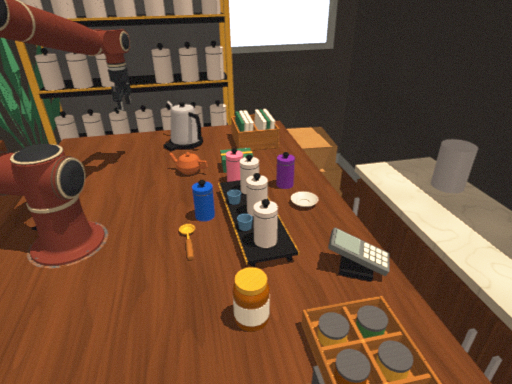

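View pics/top0.png

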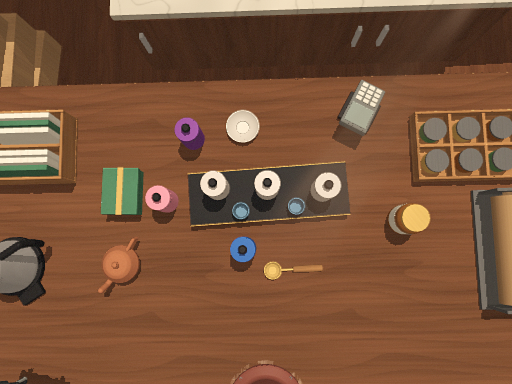

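Candidates in the top view: white tins at (213,185), (267,185) and (327,186) on the black stand. The look-alikes are blue (243,250), pink (161,199) and purple (188,130), none of them on the stand. I choose the three white ones, then refine their positions and check a crop.

```bash
cat > h.py <<'E'
import numpy as np,cv2
from scipy.optimize import minimize
def proj(p,X):
    f=192/np.tan(np.radians(p["vertical_fov"])/2)
    K=np.array([[f,0,p["cx"]],[0,f,p["cy"]],[0,0,1.]])
    return cv2.projectPoints(np.array(X,float).reshape(-1,1,3),np.array(p["rvec"],float),np.array(p["tvec"],float),K,None)[0].reshape(-1,2)
a=np.linspace(0,2*np.pi,48,endpoint=False)
def cyl(x,y,z0,z1,r): return [[x+r*np.cos(t),y+r*np.sin(t),z] for z in(z0,z1) for t in a]
def sil(p,x,y,z=0.04):
    S=8;m=np.zeros((384*4,512*4),np.uint8)
    for pts in (cyl(x,y,z,z+.12,.034),cyl(x,y,z+.128,z+.141,.0125)):
        h=cv2.convexHull(((proj(p,pts)+.5)*4).astype(np.float32)).astype(np.int32)
        cv2.fillConvexPoly(m,h,255)
    return cv2.resize(m,(512,384),interpolation=cv2.INTER_AREA)/255.
def fit(p,reg,x,y,z=0.04):
    f=lambda v: np.abs(sil(p,v[0],v[1],z)-reg).sum()
    r=minimize(f,[x,y],method="Nelder-Mead",options=dict(initial_simplex=[[x,y],[x+.006,y],[x,y+.006]],xatol=2e-4))
    return r.x,r.fun,reg.sum()
E
python3 - <<'E'
from h import *
from station import ctrl, eyes, spotter
G=[(.609,.125),(.607,-.021),(.598,-.176)]
for n in["top","side"]:
    p=eyes.get_image(n)
    im=p["image"]
    regs=[]
    for q in ["tin_left_centre","tin_middle_centre","tin_right_centre"]:
        regs+= [d["region"] for d in spotter.outline_of(q,p)]
    for g in G:
        s=sil(p,*g)>.5
        b=max(regs,key=lambda r:(r&s).sum()/(r|s).sum())
        print(n,g,fit(p,b,*g))
    v=im.copy()
    for g in G:
        c,_=cv2.findContours((sil(p,*g)>.5).astype(np.uint8),0,1); cv2.drawContours(v,c,-1,(0,255,0),1)
    v=v[150:240,180:360] if n=="top" else v[140:270,200:320]
    cv2.imwrite(f"pics/crop_{n}.png",cv2.resize(v,None,fx=4,fy=4,interpolation=2)[:,:,::-1])
E
```

```text
top (0.609, 0.125) (array([0.61005995, 0.12559358]), np.float64(26.92156862745098), np.int64(641))
top (0.607, -0.021) (array([ 0.60689593, -0.01614601]), np.float64(46.52156862745098), np.int64(567))
top (0.598, -0.176) (array([ 0.59858855, -0.17458347]), np.float64(41.90588235294118), np.int64(646))
side (0.609, 0.125) (array([0.60984998, 0.13415656]), np.float64(272.43529411764706), np.int64(444))
side (0.607, -0.021) (array([ 0.60599512, -0.01342822]), np.float64(270.1058823529412), np.int64(582))
side (0.598, -0.176) (array([ 0.59646893, -0.17624024]), np.float64(59.27058823529411), np.int64(1043))
```

View pics/crop_top.png

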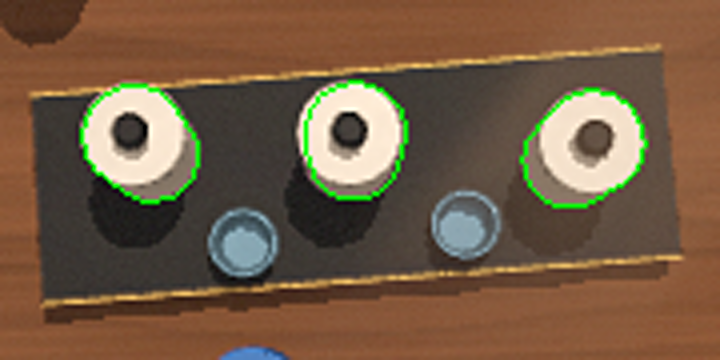

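View pics/crop_side.png

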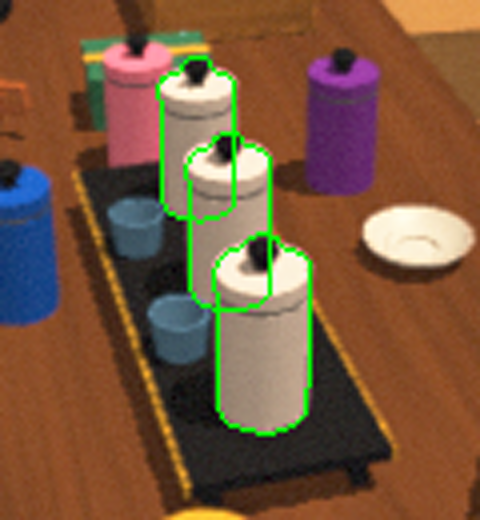

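Crops confirm three plain white tins on the black stand: left (610,125), middle (607,-18) and right (598,-175) mm. The fitted silhouettes match. Now moving.

```bash
python3 -m crank '[[0,0,-0.12,0,0,0,-1],[0,0,-0.12,0,0,0,-1],[0,0,0,-20,-21,0,-1],[0,0,0,-27,-29,0,-1],[0,0,0,-27,-29,0,-1],[0,0,0,-27,-29,0,-1],[0,0,0,-27,-29,0,-1],[0,0,0,-27,-29,0,-1]]' 40; python3 -m crank '[[0,0,0,-27,-29,0,-1],[0,0,0,-27,-29,0,-1],[0,0,0,-27,-29,0,-1],[0,0,0,-27,-29,0,-1]]'
```

```text
t: 1.87
tool_pos: [0.31, 0.4391, 0.4043]
tool_rot: [0.028, -3.141, -0.005]
contact_force: [1.7, 0.3, -0.4]
opening: 0.0854
t: 2.2
tool_pos: [0.4236, 0.3185, 0.405]
tool_rot: [-0.03, 3.139, 0.008]
contact_force: [0.8, 0.7, -0.6]
opening: 0.0856
```

```bash
python3 -m crank '[[0,0,0,-27,-28,0,-1],[0,0,0,-27,-28,0,-1],[0,0,0,-27,-28,0,-1],[0,0,0,-27,-28,0,-1],[0,0,0,-27,-28,0,-1],[0,0,0,-20,-20,0,-1],[0,0,0,-10,-10,0,-1],[0,0,0,0,0,0,-1]]'
```

```text
t: 2.87
tool_pos: [0.602, 0.1349, 0.4061]
tool_rot: [-0.015, 3.135, 0.008]
contact_force: [-0.2, -0.5, 0.4]
opening: 0.0851
```

```bash
cat > r.py <<'E'
import sys,numpy as np
from station import ctrl
from scipy.spatial.transform import Rotation as R
o=ctrl.get_obs();M=R.from_rotvec(o["tool_rot"]);p=np.array(o["tool_pos"])
if len(sys.argv)>3:
    t=np.array([float(v) for v in sys.argv[1:4]])
    print("shift mm",(M.inv().apply(t-p)*1000).round(1))
    Rg=R.from_matrix(np.array([[-1,0,0],[0,1,0],[0,0,-1.]]))
    print("turn to square",(M.inv()*Rg).as_rotvec().round(3))
print("t",round(o["t"],2),p.round(4),"F",np.round(o["contact_force"],2),"T",np.round(o["wrist_torque"],3),"open",round(o["opening"],4),"eff",np.round(o["effort"],2))
E
python3 r.py .610 .1255 .290
```

```text
shift mm [ -7.1 -10.1 116.1]
turn to square [0.005 0.007 0.01 ]
t 2.87 [0.602  0.1349 0.4061] F [-0.17 -0.5   0.37] T [-0.031 -0.002  0.002] open 0.0851 eff [ -0.93 -37.82 -37.47  -0.1   -0.13  -0.13]
```

```bash
python3 -m crank '[[0.005,0.007,0.01,-7,-10,0,-1],[0,0,0,0,0,0,-1],[0,0,0,0,0,10,-1],[0,0,0,0,0,10,-1]]'; python3 r.py .610 .1255 .290
```

```text
t: 3.2
tool_pos: [0.6089, 0.1264, 0.3876]
tool_rot: [-0.001, 3.139, 0.002]
contact_force: [0.5, -0.8, 0.7]
opening: 0.0861
shift mm [-0.8 -1.  97.6]
turn to square [0.001 0.003 0.   ]
t 3.2 [0.6089 0.1264 0.3876] F [ 0.49 -0.85  0.71] T [-0.018  0.063  0.012] open 0.0861 eff [-4.800e-01 -4.054e+01 -3.830e+01 -3.000e-02  1.500e-01 -0.000e+00]
```

```bash
python3 -m crank '[[0,0.003,0,-1,-1,15,-1],[0,0,0,0,0,15,-1],[0,0,0,0,0,15,-1],[0,0,0,0,0,15,-1],[0,0,0,0,0,15,-1],[0,0,0,0,0,10,-1],[0,0,0,0,0,0,-1]]'; python3 r.py .610 .1255 .290
python3 - <<'E'
from station import eyes
import cv2
for n in["top","side"]:
    v=eyes.get_image(n)["image"]; v=v[130:250,160:380] if n=="top" else v[60:270,100:350]
    cv2.imwrite(f"pics/a_{n}.png",cv2.resize(v,None,fx=3,fy=3,interpolation=2)[:,:,::-1])
E
```

```text
t: 3.78
tool_pos: [0.6032, 0.1312, 0.2867]
tool_rot: [0.015, -3.128, -0.002]
contact_force: [-0.1, -0.2, -0.1]
opening: 0.0857
shift mm [-6.7 -5.8 -3.4]
turn to square [ 0.002 -0.013  0.01 ]
t 3.78 [0.6032 0.1312 0.2867] F [-0.14 -0.15 -0.06] T [ 0.011 -0.007  0.002] open 0.0857 eff [-1.500e-01 -4.170e+01 -3.617e+01  1.000e-02 -1.800e-01 -0.000e+00]
```

View pics/a_side.png

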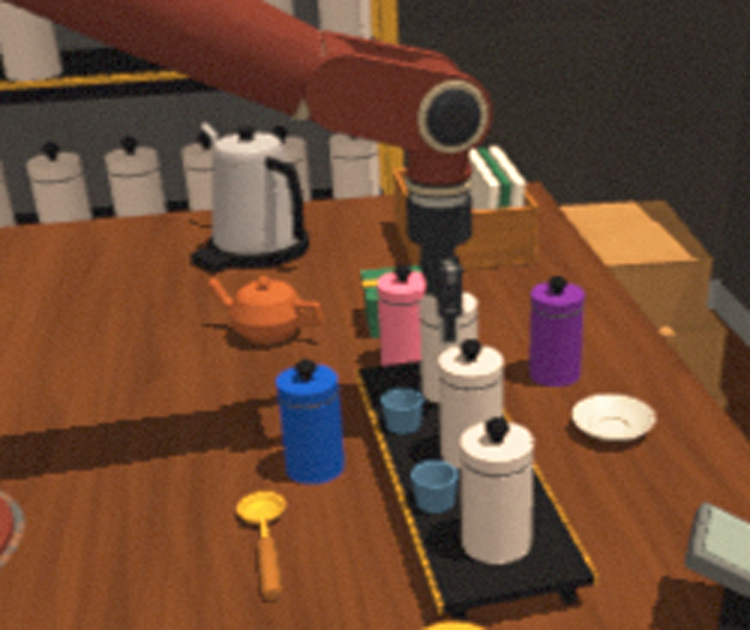

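View pics/a_top.png

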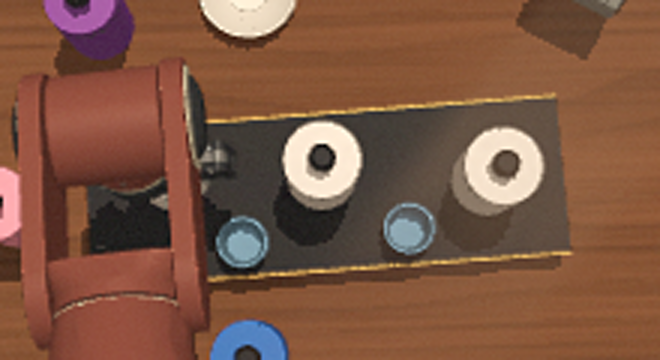

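The fingers straddle the left tin (side crop about (450,310)). A lateral drift needs correcting before I close.

```bash
python3 -m crank '[[0.002,-0.013,0.01,-6,-5,-3,-1],[0,0,0,0,0,0,-1]]'; python3 r.py .610 .1255 .290
```

```text
t: 4.05
tool_pos: [0.6109, 0.1263, 0.2941]
tool_rot: [0.001, 3.134, -0.0]
contact_force: [1.0, -0.4, 1.2]
opening: 0.0854
shift mm [ 1.  -0.8  4.1]
turn to square [-0.     0.007 -0.   ]
t 4.05 [0.6109 0.1263 0.2941] F [ 1.01 -0.43  1.21] T [0.005 0.05  0.005] open 0.0854 eff [ 1.800e-01 -3.939e+01 -3.340e+01 -2.000e-02 -3.000e-02  1.000e-02]
```

```bash
python3 -m crank '[[0,0.007,0,1,-1,4,-1],[0,0,0,0,0,0,0],[0,0,0,0,0,0,0.3],[0,0,0,0,0,0,0.6],[0,0,0,0,0,0,1],[0,0,0,0,0,0,1]]' 40; python3 r.py .610 .1255 .290
```

```text
t: 4.55
tool_pos: [0.6115, 0.1248, 0.2939]
tool_rot: [0.002, 3.135, 0.001]
contact_force: [0.3, 0.3, 0.1]
opening: 0.0672
shift mm [1.5 0.7 3.9]
turn to square [ 0.001  0.006 -0.002]
t 4.55 [0.6115 0.1248 0.2939] F [0.35 0.33 0.12] T [ 0.018  0.024 -0.01 ] open 0.0672 eff [-2.600e-01 -4.067e+01 -3.445e+01 -4.000e-02  6.000e-02  0.000e+00]
```

```bash
python3 -m crank '[[0,0,0,0,0,0,1],[0,0,0,0,0,-6,1],[0,0,0,0,0,-8,1],[0,0,0,0,0,-8,1],[0,0,0,0,0,-8,1],[0,0,0,0,0,-8,1],[0,0,0,0,0,0,1],[0,0,0,0,0,0,1]]'; for i in 1 2 3 4 5; do python3 -m crank '[[0,0,0,0,0,0,1]]' >/dev/null; python3 r.py .6115 .1248 .2939; done
```

```text
t: 5.22
tool_pos: [0.6104, 0.1247, 0.3342]
tool_rot: [0.002, 3.139, 0.0]
contact_force: [0.5, 0.0, -3.4]
opening: 0.0673
shift mm [-0.9  0.1 40.9]
turn to square [ 0.     0.004 -0.001]
t 5.3 [0.6105 0.1247 0.3348] F [ 0.17 -0.36 -3.47] T [ 0.066  0.04  -0.005] open 0.0674 eff [ 2.000e-02 -4.186e+01 -3.732e+01  0.000e+00  3.000e-02  0.000e+00]
shift mm [-0.9  0.1 40.9]
turn to square [ 0.     0.004 -0.001]
t 5.38 [0.6104 0.1247 0.3347] F [-0.39 -0.25 -3.5 ] T [-0.015 -0.012  0.028] open 0.0676 eff [ 0.000e+00 -4.227e+01 -3.778e+01  0.000e+00 -1.000e-02  0.000e+00]
shift mm [-1.   0.1 40.5]
turn to square [ 0.     0.003 -0.001]
t 5.47 [0.6103 0.1247 0.3344] F [ 0.11 -0.18 -2.08] T [ 0.026 -0.042  0.014] open 0.0675 eff [ 1.000e-02 -4.211e+01 -3.759e+01  0.000e+00 -0.000e+00  0.000e+00]
shift mm [-1.2  0.1 40.1]
turn to square [ 0.     0.003 -0.001]
t 5.55 [0.6102 0.1247 0.334 ] F [-0.81  0.48 -3.3 ] T [-0.005 -0.015  0.009] open 0.0674 eff [  0.   -42.14 -37.62   0.    -0.     0.  ]
shift mm [-1.3  0.1 39.7]
turn to square [ 0.     0.002 -0.001]
t 5.63 [0.6101 0.1247 0.3336] F [-0.05 -0.2  -3.01] T [ 0.031 -0.034 -0.007] open 0.0673 eff [  0.   -42.09 -37.56   0.     0.     0.  ]
```

The left tin weighs about 3.1 N (0.32 kg), so it is light. Setting it back.

```bash
python3 -m crank '[[0,0,0,-1,0,8,1],[0,0,0,0,0,8,1],[0,0,0,0,0,8,1],[0,0,0,0,0,5,1],[0,0,0,0,0,0,1]]'; python3 r.py .6115 .1248 .2939
```

```text
t: 6.05
tool_pos: [0.6108, 0.1246, 0.2998]
tool_rot: [-0.002, -3.141, 0.0]
contact_force: [0.2, -1.0, -4.3]
opening: 0.0674
shift mm [-0.7  0.2  5.9]
turn to square [-0.    -0.001 -0.002]
t 6.05 [0.6108 0.1246 0.2998] F [ 0.19 -0.97 -4.29] T [ 0.043  0.043 -0.044] open 0.0674 eff [-4.000e-02 -4.348e+01 -3.763e+01  0.000e+00 -1.300e-01  0.000e+00]
```

```bash
python3 -m crank '[[0,-0.006,0,-0.5,0,3,1],[0,0,0,0,0,2,1],[0,0,0,0,0,0,1]]'; python3 r.py .6115 .1248 .2939
```

```text
t: 6.3
tool_pos: [0.6114, 0.1246, 0.2939]
tool_rot: [0.002, 3.137, -0.0]
contact_force: [0.6, -0.4, -2.8]
opening: 0.0677
shift mm [-0.1  0.2  0. ]
turn to square [-0.     0.005 -0.001]
t 6.3 [0.6114 0.1246 0.2939] F [ 0.59 -0.42 -2.8 ] T [ 0.014  0.057 -0.051] open 0.0677 eff [ 1.000e-02 -4.231e+01 -3.603e+01 -1.000e-02  2.000e-02  0.000e+00]
```

```bash
python3 -m crank '[[0,0,0,0,0,1,1],[0,0,0,0,0,0,1]]'; python3 r.py .6115 .1248 .2939;  python3 -m crank '[[0,0,0,0,0,0,1]]'; python3 r.py .6115 .1248 .2939
```

```text
t: 6.47
tool_pos: [0.6118, 0.1247, 0.2943]
tool_rot: [0.002, 3.135, -0.0]
contact_force: [0.6, -0.1, -3.5]
opening: 0.067
shift mm [0.3 0.1 0.4]
turn to square [-0.     0.006 -0.001]
t 6.47 [0.6118 0.1247 0.2943] F [ 0.63 -0.09 -3.55] T [0.036 0.03  0.01 ] open 0.067 eff [ 0.000e+00 -4.291e+01 -3.661e+01 -1.000e-02  3.000e-02  0.000e+00]
t: 6.55
tool_pos: [0.6119, 0.1247, 0.2945]
tool_rot: [0.002, 3.134, -0.0]
contact_force: [0.5, -0.3, -2.4]
opening: 0.0673
shift mm [0.4 0.1 0.6]
turn to square [-0.     0.007 -0.001]
t 6.55 [0.6119 0.1247 0.2945] F [ 0.47 -0.33 -2.38] T [-0.02  -0.016  0.029] open 0.0673 eff [ 1.000e-02 -4.278e+01 -3.647e+01 -0.000e+00  1.000e-02  0.000e+00]
```

Still carrying the tin's weight, so I go on down in small steps.

```bash
for i in 1 2; do python3 -m crank '[[0,0,0,0,0,1.5,1],[0,0,0,0,0,0,1]]' >/dev/null; python3 r.py .6115 .1248 .2939; done
```

```text
shift mm [0.8 0.  0.2]
turn to square [ 0.     0.01  -0.001]
t 6.72 [0.6123 0.1248 0.2941] F [ 0.21 -0.05 -3.34] T [ 0.003 -0.034 -0.054] open 0.0672 eff [ 1.000e-02 -4.291e+01 -3.659e+01 -1.000e-02 -1.000e-02  0.000e+00]
shift mm [ 1.3 -0.   0.2]
turn to square [ 0.     0.012 -0.001]
t 6.88 [0.6128 0.1248 0.2941] F [-0.36 -0.28 -4.14] T [ 0.007 -0.053 -0.026] open 0.0675 eff [ 1.000e-02 -4.304e+01 -3.669e+01 -1.000e-02  1.000e-02  0.000e+00]
```

```bash
python3 -m crank '[[0,0.012,0,1,0,3,1],[0,0,0,0,0,0,1]]' >/dev/null; python3 r.py .6115 .1248 .2939;python3 -m crank '[[0,0,0,0,0,3,1]]' >/dev/null; python3 r.py .6115 .1248 .2939
```

```text
shift mm [ 2.3 -0.1  0.7]
turn to square [ 0.001  0.009 -0.001]
t 7.05 [0.6138 0.1249 0.2946] F [-0.25  0.26 -4.14] T [ 0.027 -0.049  0.033] open 0.0672 eff [-2.000e-02 -4.348e+01 -3.717e+01 -1.000e-02 -1.000e-01 -0.000e+00]
shift mm [ 3.1 -0.2 -0.2]
turn to square [ 0.001  0.012 -0.001]
t 7.13 [0.6146 0.125  0.2938] F [-4.85  0.99 17.77] T [-0.354  1.13  -0.079] open 0.067 eff [ -0.74 -31.37 -27.08   0.16  -1.25  -0.06]
```

```bash
python3 -m crank '[[0,0,0,0,0,0,1]]' >/dev/null; python3 r.py .6115 .1248 .2939
```

```text
shift mm [ 3.2 -0.2  0.2]
turn to square [ 0.001  0.013 -0.001]
t 7.22 [0.6147 0.125  0.2941] F [-0.23  0.06 -4.23] T [-0.008 -0.009 -0.023] open 0.0673 eff [ 0.000e+00 -4.346e+01 -3.698e+01 -1.000e-02  0.000e+00  0.000e+00]
```

Contact with the stand is at z≈.2938 and the tin is now within 0.5 mm of it. Releasing.

```bash
python3 -m crank '[[0,0,0,0,0,1,1],[0,0,0,0,0,0,0.7],[0,0,0,0,0,0,0.3],[0,0,0,0,0,0,-0.2],[0,0,0,0,0,0,-1],[0,0,0,0,0,0,-1],[0,0,0,0,0,0,-1]]'; python3 r.py .6125 .1250 .405
```

```text
t: 7.8
tool_pos: [0.6144, 0.125, 0.2921]
tool_rot: [0.002, 3.13, 0.002]
contact_force: [-0.8, -0.2, -0.8]
opening: 0.0851
shift mm [ 6.000e-01  1.000e-01 -1.129e+02]
turn to square [ 0.001  0.011 -0.001]
t 7.8 [0.6144 0.125  0.2921] F [-0.81 -0.17 -0.79] T [-0.006 -0.016 -0.026] open 0.0851 eff [ 1.000e-02 -4.121e+01 -3.478e+01 -0.000e+00 -4.000e-02  0.000e+00]
```

```bash
python3 -m crank '[[0,0.01,0,0,0,-10,-1],[0,0,0,0,0,-15,-1],[0,0,0,0,0,-15,-1],[0,0,0,0,0,-15,-1]]'; python3 r.py .607 -.0185 .405;  python3 -m crank '[[0,0,0,0,0,-15,-1],[0,0,0,0,0,-15,-1],[0,0,0,0,0,-15,-1],[0,0,0,0,0,-15,-1]]'; python3 r.py .607 -.0185 .405
```

```text
t: 8.13
tool_pos: [0.6122, 0.1247, 0.3408]
tool_rot: [-0.002, -3.129, -0.0]
contact_force: [0.3, -0.2, 0.4]
opening: 0.0852
shift mm [   5.8 -143.2  -64.2]
turn to square [ 0.    -0.013 -0.001]
t 8.13 [0.6122 0.1247 0.3408] F [ 0.3  -0.18  0.36] T [-0.044 -0.026  0.026] open 0.0852 eff [ 2.000e-02 -3.943e+01 -3.524e+01  0.000e+00 -1.900e-01  0.000e+00]
t: 8.47
tool_pos: [0.6123, 0.1245, 0.4007]
tool_rot: [-0.002, -3.124, -0.0]
contact_force: [-0.2, 0.4, -1.1]
opening: 0.0857
shift mm [   5.2 -143.    -4.2]
turn to square [ 0.    -0.017 -0.001]
t 8.47 [0.6123 0.1245 0.4007] F [-0.25  0.4  -1.11] T [-0.029 -0.052 -0.017] open 0.0857 eff [ 3.000e-02 -3.910e+01 -3.635e+01  0.000e+00 -1.700e-01  0.000e+00]
```

```bash
python3 -m crank '[[0,-0.017,0,2,-15,-2,-1],[0,0,0,1,-25,0,-1],[0,0,0,1,-25,0,-1],[0,0,0,1,-25,0,-1],[0,0,0,0,-25,0,-1],[0,0,0,0,-15,0,-1],[0,0,0,0,-6,0,-1],[0,0,0,0,0,0,-1]]'
python3 - <<'E'
from h import *
from station import eyes,spotter
p=eyes.get_image("side")
for q in ["tin_left_centre","tin_middle_centre"]:
    print(q,[(d["centre"],d["confidence"]) for d in spotter.mark_of(q,p)][:4])
v=p["image"].copy()
for g in [(.610,.1255),(.607,-.0185),(.5985,-.1745)]:
    c,_=cv2.findContours((sil(p,*g)>.5).astype(np.uint8),0,1); cv2.drawContours(v,c,-1,(0,255,0),1)
cv2.imwrite("pics/b.png",cv2.resize(v[80:270,180:340],None,fx=3,fy=3,interpolation=2)[:,:,::-1])
E
python3 r.py .607 -.0185 .293
```

```text
t: 9.13
tool_pos: [0.6053, -0.0211, 0.4016]
tool_rot: [-0.0, 3.135, -0.003]
contact_force: [0.1, 0.8, -0.1]
opening: 0.0857
tin_left_centre [([0.4355, 0.0542, 0.0738], 0.88), ([0.6164, 0.1264, 0.1076], 0.73), ([0.5788, 0.2821, 0.0669], 0.65), ([0.7635, 0.2021, 0.0713], 0.64)]
tin_middle_centre [([0.5105, -0.4058, -0.0053], 0.69)]
shift mm [ -0.7   0.6 109. ]
turn to square [-0.001  0.007  0.003]
t 9.28 [ 0.6056 -0.019   0.402 ] F [ 0.28 -0.26 -0.5 ] T [ 0.034 -0.012 -0.012] open 0.0853 eff [-7.000e-01 -3.726e+01 -3.691e+01 -4.000e-02 -3.000e-02 -0.000e+00]
```

View pics/b.png

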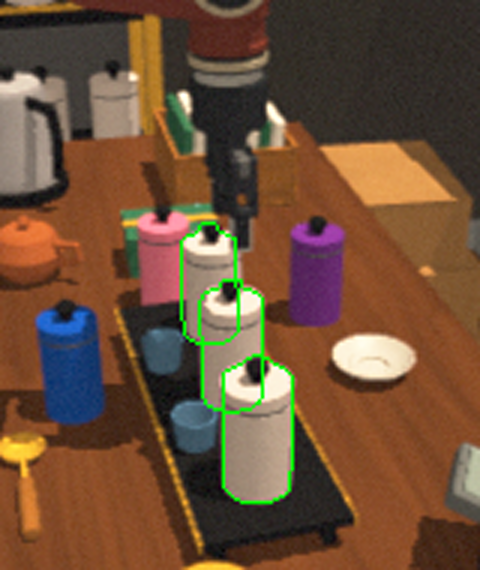

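The left tin stands upright in its outline (crop (210,290)), and the gripper is above the middle tin. Descending on it, checking partway.

```bash
python3 -m crank '[[0,0.007,0,-1,0,15,-1],[0,0,0,0,0,15,-1],[0,0,0,0,0,5,-1],[0,0,0,0,0,0,-1]]'; python3 r.py .607 -.0185 .293
```

```text
t: 9.62
tool_pos: [0.6069, -0.0154, 0.3641]
tool_rot: [-0.012, 3.141, -0.0]
contact_force: [0.1, 0.6, -0.2]
opening: 0.0853
shift mm [-0.  -3.1 71.1]
turn to square [-0.     0.     0.008]
t 9.62 [ 0.6069 -0.0154  0.3641] F [ 0.07  0.62 -0.17] T [ 0.034  0.003 -0.026] open 0.0853 eff [-1.800e-01 -3.836e+01 -3.673e+01 -1.000e-02 -9.000e-02 -0.000e+00]
```

```bash
python3 -m crank '[[0,0,0.008,0,-3,10,-1],[0,0,0,0,0,15,-1],[0,0,0,0,0,10,-1],[0,0,0,0,0,0,-1]]'; python3 r.py .607 -.0185 .293
```

```text
t: 9.95
tool_pos: [0.6071, -0.0169, 0.3262]
tool_rot: [-0.003, 3.141, -0.001]
contact_force: [0.1, -0.2, -0.3]
opening: 0.0851
shift mm [ 0.1 -1.6 33.2]
turn to square [-0.     0.     0.002]
t 9.95 [ 0.6071 -0.0169  0.3262] F [ 0.12 -0.17 -0.32] T [ 0.02  -0.033 -0.017] open 0.0851 eff [-3.000e-02 -3.993e+01 -3.712e+01  0.000e+00 -2.000e-01  0.000e+00]
```

```bash
python3 -m crank '[[0,0,0,0,-1.5,12,-1],[0,0,0,0,0,12,-1],[0,0,0,0,0,6,-1],[0,0,0,0,0,0,-1]]'; python3 r.py .607 -.0185 .293
```

```text
t: 10.28
tool_pos: [0.6074, -0.0186, 0.2937]
tool_rot: [-0.002, 3.141, -0.001]
contact_force: [-0.4, 0.2, -0.2]
opening: 0.0855
shift mm [0.4 0.1 0.7]
turn to square [-0.001  0.001  0.002]
t 10.28 [ 0.6074 -0.0186  0.2937] F [-0.38  0.17 -0.2 ] T [ 0.02   0.014 -0.001] open 0.0855 eff [-2.000e-02 -3.985e+01 -3.553e+01 -0.000e+00 -1.300e-01 -0.000e+00]
```

```bash
python3 -m crank '[[0,0,0,0,0,0,0],[0,0,0,0,0,0,0.3],[0,0,0,0,0,0,0.6],[0,0,0,0,0,0,1],[0,0,0,0,0,0,1]]' 40; python3 r.py .607 -.0185 .293; python3 -m crank '[[0,0,0,0,0,0,1],[0,0,0,0,0,-6,1],[0,0,0,0,0,-8,1],[0,0,0,0,0,-8,1],[0,0,0,0,0,-8,1],[0,0,0,0,0,-8,1],[0,0,0,0,0,0,1],[0,0,0,0,0,0,1]]' >/dev/null; for i in 1 2 3 4 5; do python3 -m crank '[[0,0,0,0,0,0,1]]' >/dev/null; python3 r.py .607 -.0185 .293; done
```

```text
t: 10.7
tool_pos: [0.6075, -0.0183, 0.2936]
tool_rot: [-0.003, 3.14, 0.001]
contact_force: [0.9, -0.2, -1.3]
opening: 0.0676
shift mm [ 0.5 -0.2  0.6]
turn to square [0.    0.001 0.002]
t 10.7 [ 0.6075 -0.0183  0.2936] F [ 0.9  -0.16 -1.33] T [ 0.039 -0.04   0.008] open 0.0676 eff [-3.400e-01 -4.040e+01 -3.566e+01 -1.000e-01  8.000e-02  1.000e-02]
shift mm [-0.9 -0.  40.5]
turn to square [ 0.    -0.003  0.001]
t 11.45 [ 0.6062 -0.0185  0.3335] F [ 0.82 -0.02 -5.6 ] T [0.025 0.015 0.018] open 0.0676 eff [ 2.000e-02 -4.151e+01 -3.848e+01  0.000e+00  6.000e-02 -0.000e+00]
shift mm [-0.9 -0.  40.4]
turn to square [ 0.    -0.004  0.001]
t 11.53 [ 0.6062 -0.0185  0.3335] F [-1.02 -0.33 -6.23] T [-0.033 -0.024  0.059] open 0.0676 eff [-0.000e+00 -4.193e+01 -3.897e+01  0.000e+00  1.000e-02 -0.000e+00]
shift mm [-1.1 -0.1 40.2]
turn to square [ 0.    -0.004  0.001]
t 11.62 [ 0.6061 -0.0185  0.3332] F [ 0.45 -0.1  -4.75] T [-0.016  0.009 -0.011] open 0.0677 eff [ 0.000e+00 -4.176e+01 -3.877e+01  0.000e+00  3.000e-02 -0.000e+00]
shift mm [-1.2 -0.1 39.7]
turn to square [ 0.    -0.005  0.001]
t 11.7 [ 0.606  -0.0185  0.3327] F [-0.39 -0.54 -5.61] T [-0.045 -0.019  0.009] open 0.0673 eff [ 0.000e+00 -4.180e+01 -3.881e+01  0.000e+00  2.000e-02 -0.000e+00]
shift mm [-1.3 -0.1 39.2]
turn to square [ 0.001 -0.006  0.001]
t 11.78 [ 0.6059 -0.0184  0.3322] F [-0.69  0.11 -5.45] T [ 0.023 -0.023  0.001] open 0.0674 eff [ 0.000e+00 -4.174e+01 -3.874e+01  0.000e+00  3.000e-02 -0.000e+00]
```

The middle tin weighs about 5.5 N (0.56 kg), so it is the full one. Put it back and weigh the right one as asked.

```bash
python3 -m crank '[[0,-0.003,0,-1,0,8,1],[0,0,0,0,0,8,1],[0,0,0,0,0,8,1],[0,0,0,0,0,6,1],[0,0,0,0,0,3,1],[0,0,0,0,0,0,1]]'; python3 r.py .6075 -.0183 .2936
```

```text
t: 12.28
tool_pos: [0.6063, -0.0183, 0.2937]
tool_rot: [0.002, -3.136, -0.002]
contact_force: [0.4, 0.2, -0.9]
opening: 0.0678
shift mm [-1.2  0.   0.1]
turn to square [ 0.001 -0.006  0.001]
t 12.28 [ 0.6063 -0.0183  0.2937] F [ 0.39  0.24 -0.93] T [-0.028  0.022 -0.067] open 0.0678 eff [-2.400e-01 -3.940e+01 -3.519e+01  6.000e-02 -1.600e-01 -1.000e-02]
```

```bash
python3 -m crank '[[0,0,0,0,0,0.5,1],[0,0,0,0,0,0,0.7],[0,0,0,0,0,0,0.3],[0,0,0,0,0,0,-0.2],[0,0,0,0,0,0,-1],[0,0,0,0,0,0,-1],[0,0,0,0,0,0,-1]]';  python3 r.py .6065 -.0183 .405; python3 -m crank '[[0,-0.006,0,0,0,-10,-1],[0,0,0,0,0,-15,-1],[0,0,0,0,0,-15,-1],[0,0,0,0,0,-15,-1]]'; python3 r.py .5985 -.1745 .405
```

```text
t: 12.87
tool_pos: [0.6081, -0.0186, 0.2979]
tool_rot: [-0.002, 3.139, -0.0]
contact_force: [0.5, -0.2, 0.3]
opening: 0.0856
shift mm [   1.4    0.3 -107.1]
turn to square [-0.     0.003  0.001]
t 12.87 [ 0.6081 -0.0186  0.2979] F [ 0.51 -0.17  0.31] T [-0.014 -0.055 -0.042] open 0.0856 eff [  0.   -38.92 -34.51   0.    -0.    -0.  ]
t: 13.2
tool_pos: [0.6076, -0.0186, 0.3559]
tool_rot: [-0.002, 3.133, 0.0]
contact_force: [0.1, 0.0, -0.4]
opening: 0.0854
shift mm [   8.9 -155.9  -49.2]
turn to square [0.    0.008 0.001]
t 13.2 [ 0.6076 -0.0186  0.3559] F [ 0.13  0.02 -0.45] T [0.018 0.017 0.027] open 0.0854 eff [ 3.000e-02 -3.721e+01 -3.547e+01  0.000e+00 -2.700e-01  0.000e+00]
```

```bash
python3 -m crank '[[0,0.008,0,0,0,-15,-1],[0,0,0,0,0,-15,-1],[0,0,0,0,0,-15,-1],[0,0,0,1,-15,0,-1],[0,0,0,2,-25,0,-1],[0,0,0,2,-25,0,-1],[0,0,0,2,-25,0,-1],[0,0,0,2,-25,0,-1]]'; python3 -m crank '[[0,0,0,0,-15,0,-1],[0,0,0,0,-10,0,-1],[0,0,0,0,0,0,-1]]'
python3 - <<'E'
from h import *
from station import eyes,spotter
for n in["top","side"]:
    p=eyes.get_image(n)
    v=p["image"].copy()
    for g in [(.610,.1255),(.607,-.0185),(.5985,-.1745)]:
        c,_=cv2.findContours((sil(p,*g)>.5).astype(np.uint8),0,1); cv2.drawContours(v,c,-1,(0,255,0),1)
    v=v[80:270,180:360]
    cv2.imwrite(f"pics/c_{n}.png",cv2.resize(v,None,fx=3,fy=3,interpolation=2)[:,:,::-1])
E
python3 r.py .5985 -.1745 .293
```

```text
t: 13.87
tool_pos: [0.5997, -0.1358, 0.4214]
tool_rot: [-0.016, 3.114, -0.008]
contact_force: [0.1, -0.2, 0.1]
opening: 0.0858
t: 14.12
tool_pos: [0.5985, -0.1684, 0.4233]
tool_rot: [-0.006, 3.112, -0.014]
contact_force: [0.2, -0.3, 0.1]
opening: 0.0855
shift mm [  4.2  -6.9 130.1]
turn to square [-0.008  0.03   0.005]
t 14.22 [ 0.5988 -0.1666  0.4231] F [ 0.5  -0.31  0.1 ] T [0.005 0.002 0.001] open 0.0853 eff [-9.300e-01 -3.843e+01 -3.753e+01 -7.000e-02 -1.200e-01 -2.000e-02]
```

View pics/c_side.png

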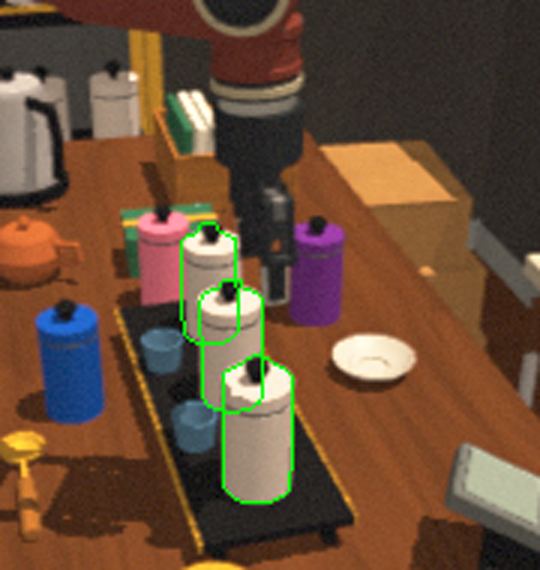

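View pics/c_top.png

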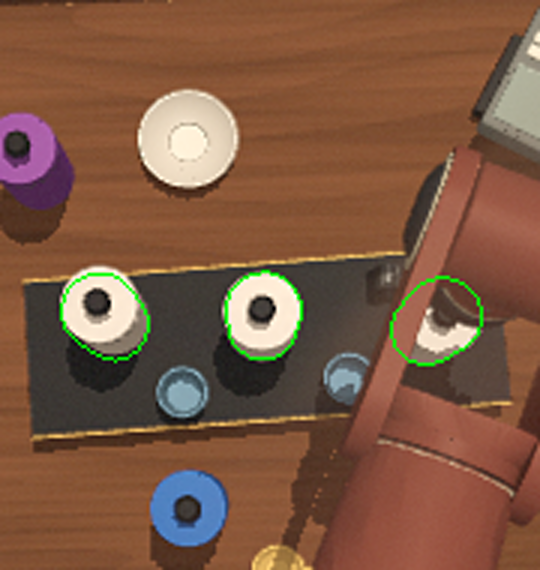

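The left tin sits about 3 mm from its first spot and the middle one is in place, both upright. Next is the right tin: correct the tilt and offset, then descend.

```bash
python3 -m crank '[[-0.008,0.03,0.005,0,-8,10,-1],[0,0,0,0,0,10,-1],[0,0,0,0,0,0,-1]]'; python3 r.py .5985 -.1745 .293
```

```text
t: 14.47
tool_pos: [0.5993, -0.1731, 0.4018]
tool_rot: [0.005, -3.139, -0.002]
contact_force: [-0.7, 0.5, -0.4]
opening: 0.0858
shift mm [  0.6  -1.6 108.8]
turn to square [ 0.002 -0.002  0.003]
t 14.47 [ 0.5993 -0.1731  0.4018] F [-0.66  0.47 -0.41] T [-0.031 -0.003 -0.017] open 0.0858 eff [-3.400e-01 -4.134e+01 -3.910e+01 -2.000e-02 -1.400e-01 -0.000e+00]
```

```bash
python3 -m crank '[[0,0,0.003,0.5,-1.5,15,-1],[0,0,0,0,0,15,-1],[0,0,0,0,0,15,-1],[0,0,0,0,0,15,-1],[0,0,0,0,0,8,-1],[0,0,0,0,0,0,-1]]'; python3 r.py .5985 -.1745 .293
```

```text
t: 14.97
tool_pos: [0.5989, -0.1702, 0.3273]
tool_rot: [0.009, -3.135, -0.007]
contact_force: [-0.6, -0.2, 0.2]
opening: 0.0857
shift mm [ 0.2 -4.5 34.3]
turn to square [ 0.004 -0.007  0.006]
t 14.97 [ 0.5989 -0.1702  0.3273] F [-0.6  -0.18  0.24] T [-0.026 -0.003 -0.013] open 0.0857 eff [ -0.12 -41.03 -36.55   0.    -0.13  -0.  ]
```

```bash
python3 -m crank '[[0.004,-0.007,0.006,0,-4.5,0,-1],[0,0,0,0,0,12,-1],[0,0,0,0,0,12,-1],[0,0,0,0,0,6,-1],[0,0,0,0,0,0,-1]]'; python3 r.py .5985 -.1745 .293
```

```text
t: 15.38
tool_pos: [0.5996, -0.1745, 0.2963]
tool_rot: [-0.001, 3.138, -0.002]
contact_force: [0.3, 0.1, 0.5]
opening: 0.0854
shift mm [ 1.2 -0.   3.3]
turn to square [-0.001  0.003  0.001]
t 15.38 [ 0.5996 -0.1745  0.2963] F [0.3  0.13 0.49] T [-0.035  0.067  0.014] open 0.0854 eff [-2.000e-02 -4.156e+01 -3.568e+01  0.000e+00 -1.400e-01 -0.000e+00]
```

```bash
python3 -m crank '[[0,0.003,0,1,0,3,-1],[0,0,0,0,0,0,0],[0,0,0,0,0,0,0.3],[0,0,0,0,0,0,0.6],[0,0,0,0,0,0,1],[0,0,0,0,0,0,1]]' 40; python3 r.py .5985 -.1745 .293; python3 -m crank '[[0,0,0,0,0,0,1],[0,0,0,0,0,-6,1],[0,0,0,0,0,-8,1],[0,0,0,0,0,-8,1],[0,0,0,0,0,-8,1],[0,0,0,0,0,-8,1],[0,0,0,0,0,0,1],[0,0,0,0,0,0,1]]' >/dev/null; for i in 1 2 3 4 5; do python3 -m crank '[[0,0,0,0,0,0,1]]' >/dev/null; python3 r.py .5985 -.1745 .293; done
```

```text
t: 15.88
tool_pos: [0.5987, -0.1748, 0.2936]
tool_rot: [-0.0, 3.141, -0.002]
contact_force: [0.1, -0.7, -0.7]
opening: 0.0673
shift mm [0.2 0.3 0.6]
turn to square [-0.001  0.     0.   ]
t 15.88 [ 0.5987 -0.1748  0.2936] F [ 0.08 -0.74 -0.74] T [ 0.065 -0.082  0.014] open 0.0673 eff [ 2.600e-01 -4.164e+01 -3.552e+01  3.000e-02 -2.000e-02 -0.000e+00]
shift mm [ 0.2  0.2 43.6]
turn to square [-0.002  0.001  0.   ]
t 16.63 [ 0.5986 -0.1746  0.3366] F [ 0.54 -0.8  -3.26] T [-0.01  -0.041 -0.087] open 0.0677 eff [ 2.000e-02 -4.156e+01 -3.705e+01 -1.000e-02  2.000e-02  0.000e+00]
shift mm [ 0.2  0.1 43.5]
turn to square [-0.002  0.001  0.   ]
t 16.72 [ 0.5986 -0.1746  0.3365] F [-0.06 -0.14 -2.88] T [ 0.017  0.031 -0.016] open 0.0674 eff [ 0.000e+00 -4.196e+01 -3.749e+01 -1.000e-02 -1.000e-02  0.000e+00]
shift mm [ 0.1  0.1 43.3]
turn to square [-0.002  0.001  0.   ]
t 16.8 [ 0.5985 -0.1745  0.3363] F [-0.31  0.35 -2.47] T [-0.008 -0.035  0.011] open 0.0675 eff [ 1.000e-02 -4.180e+01 -3.731e+01 -1.000e-02 -0.000e+00  0.000e+00]
shift mm [-0.1  0.  42.8]
turn to square [-0.001  0.     0.   ]
t 16.88 [ 0.5984 -0.1745  0.3358] F [-1.04  0.26 -2.95] T [ 0.001 -0.056  0.02 ] open 0.0671 eff [ 0.000e+00 -4.184e+01 -3.734e+01 -1.000e-02 -0.000e+00 -0.000e+00]
shift mm [-0.2 -0.  42.3]
turn to square [-0.001 -0.001  0.   ]
t 16.97 [ 0.5983 -0.1744  0.3353] F [ 0.18  1.08 -2.69] T [-0.036  0.024 -0.014] open 0.0675 eff [ 0.000e+00 -4.178e+01 -3.727e+01 -1.000e-02  0.000e+00  0.000e+00]
```

The right tin weighs about 2.85 N (0.29 kg), so it is light. Setting it back.

```bash
python3 -m crank '[[0,0,0,0,0,8,1],[0,0,0,0,0,8,1],[0,0,0,0,0,8,1],[0,0,0,0,0,6,1],[0,0,0,0,0,3,1],[0,0,0,0,0,0,1]]'; python3 r.py .5987 -.1748 .2936
```

```text
t: 17.47
tool_pos: [0.5975, -0.1742, 0.2961]
tool_rot: [0.001, -3.137, -0.001]
contact_force: [-0.5, 0.4, -2.5]
opening: 0.0672
shift mm [-1.2 -0.6  2.5]
turn to square [ 0.001 -0.004  0.   ]
t 17.47 [ 0.5975 -0.1742  0.2961] F [-0.55  0.39 -2.46] T [-0.013  0.021  0.007] open 0.0672 eff [-2.000e-02 -4.271e+01 -3.671e+01 -0.000e+00 -7.000e-02 -0.000e+00]
```

```bash
python3 -m crank '[[0,-0.004,0,-1,-0.5,2,1],[0,0,0,0,0,2,1]]'; python3 r.py .5987 -.1748 .2936;python3 -m crank '[[0,0,0,0,0,0,1]]'; python3 r.py .5987 -.1748 .2936
```

```text
t: 17.63
tool_pos: [0.599, -0.1748, 0.2936]
tool_rot: [-0.001, 3.142, 0.002]
contact_force: [-5.5, 2.6, 14.0]
opening: 0.0675
shift mm [ 0.3 -0.   0. ]
turn to square [0.001 0.    0.001]
t 17.63 [ 0.599  -0.1748  0.2936] F [-5.52  2.56 14.05] T [0.562 1.062 0.016] open 0.0675 eff [-6.200e-01 -3.347e+01 -3.071e+01 -1.100e-01 -1.860e+00  2.000e-02]
t: 17.72
tool_pos: [0.5993, -0.1749, 0.2945]
tool_rot: [-0.001, 3.14, 0.001]
contact_force: [0.5, -1.0, -2.8]
opening: 0.0675
shift mm [0.6 0.1 0.9]
turn to square [0.001 0.001 0.001]
t 17.72 [ 0.5993 -0.1749  0.2945] F [ 0.46 -0.99 -2.78] T [-0.06  -0.053  0.019] open 0.0675 eff [ 2.000e-02 -4.268e+01 -3.630e+01  1.000e-02  1.000e-01 -0.000e+00]
```

Touched down, then rebounded 0.9 mm. I go down again and release.

```bash
python3 -m crank '[[0,0,0,0,0,2,1],[0,0,0,0,0,1.5,0.7],[0,0,0,0,0,0,0.3],[0,0,0,0,0,0,-0.2],[0,0,0,0,0,0,-1],[0,0,0,0,0,0,-1],[0,0,0,0,0,0,-1]]'; python3 r.py .599 -.1748 .405; python3 -m crank '[[0,0,0,0,0,-10,-1],[0,0,0,0,0,-15,-1],[0,0,0,0,0,-15,-1],[0,0,0,0,0,-15,-1]]'; python3 r.py .607 -.0185 .405
```

```text
t: 18.3
tool_pos: [0.6005, -0.1754, 0.2937]
tool_rot: [-0.001, 3.135, -0.003]
contact_force: [-0.3, 0.6, 0.1]
opening: 0.0854
shift mm [   0.7    0.4 -111.3]
turn to square [-0.002  0.007  0.001]
t 18.3 [ 0.6005 -0.1754  0.2937] F [-0.28  0.57  0.06] T [ 0.025  0.02  -0.003] open 0.0854 eff [ 1.000e-02 -4.093e+01 -3.467e+01  0.000e+00 -2.000e-02 -0.000e+00]
t: 18.63
tool_pos: [0.5992, -0.175, 0.3477]
tool_rot: [0.001, -3.141, -0.002]
contact_force: [0.1, -0.2, 1.0]
opening: 0.0856
shift mm [ -7.9 156.6 -57.1]
turn to square [ 0.001 -0.     0.   ]
t 18.63 [ 0.5992 -0.175   0.3477] F [ 0.07 -0.2   0.96] T [-0.005 -0.035 -0.058] open 0.0856 eff [ 3.000e-02 -3.907e+01 -3.532e+01  0.000e+00 -2.400e-01 -0.000e+00]
```

```bash
python3 -m crank '[[0,0,0,0,0,-15,-1],[0,0,0,0,0,-15,-1],[0,0,0,0,0,-15,-1],[0,0,0,0,15,0,-1],[0,0,0,-2,25,0,-1],[0,0,0,-2,25,0,-1],[0,0,0,-2,25,0,-1],[0,0,0,-2,25,0,-1]]'>/dev/null; python3 -m crank '[[0,0,0,0,15,0,-1],[0,0,0,0,10,0,-1],[0,0,0,0,0,0,-1]]'
python3 - <<'E'
from h import *
from station import eyes,spotter
p=eyes.get_image("side")
v=p["image"].copy()
for g in [(.610,.1255),(.607,-.0185),(.5985,-.1745)]:
        c,_=cv2.findContours((sil(p,*g)>.5).astype(np.uint8),0,1); cv2.drawContours(v,c,-1,(0,255,0),1)
cv2.imwrite("pics/d.png",cv2.resize(v[80:270,180:360],None,fx=3,fy=3,interpolation=2)[:,:,::-1])
E
python3 r.py .607 -.0185 .293
```

```text
t: 19.55
tool_pos: [0.607, -0.0252, 0.4059]
tool_rot: [0.003, 3.126, -0.003]
contact_force: [-0.1, -0.4, 0.3]
opening: 0.0855
shift mm [  1.8   7.8 112.9]
turn to square [-0.003  0.015 -0.002]
t 19.6 [ 0.6071 -0.026   0.4059] F [-0.09 -0.86 -0.9 ] T [-0.051 -0.018  0.028] open 0.0855 eff [ 3.400e-01 -3.748e+01 -3.722e+01  1.000e-02 -6.000e-02  5.000e-02]
```

View pics/d.png

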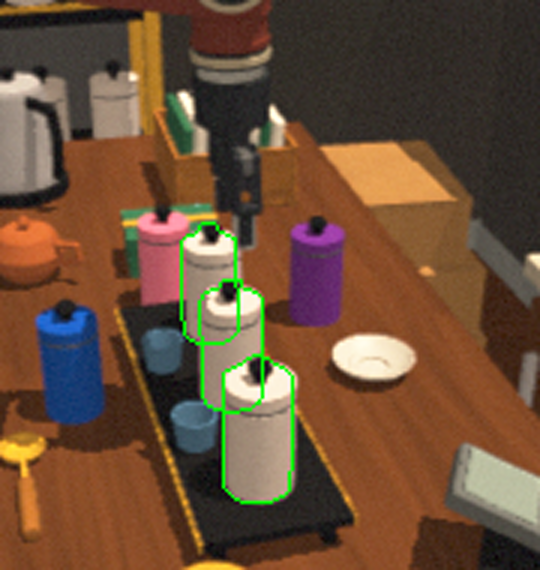

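All three tins stand upright in place (the right one, at (260,430), is within 1–2 mm). Now the middle one again.

```bash
python3 -m crank '[[-0.003,0.015,0,0,7.5,0,-1],[0,0,0,0,0,10,-1],[0,0,0,0,0,15,-1],[0,0,0,0,0,10,-1],[0,0,0,0,0,0,-1]]'; python3 r.py .607 -.0185 .293
```

```text
t: 20.02
tool_pos: [0.6069, -0.0203, 0.367]
tool_rot: [-0.009, -3.14, 0.001]
contact_force: [-0.6, 0.7, 0.2]
opening: 0.0858
shift mm [-0.3  1.9 74. ]
turn to square [-0.    -0.002 -0.006]
t 20.02 [ 0.6069 -0.0203  0.367 ] F [-0.64  0.66  0.18] T [-0.011  0.039 -0.037] open 0.0858 eff [ 1.800e-01 -3.972e+01 -3.824e+01  1.000e-02 -1.700e-01  0.000e+00]
```

```bash
python3 -m crank '[[0,0,-0.006,0,2,10,-1],[0,0,0,0,0,15,-1],[0,0,0,0,0,15,-1],[0,0,0,0,0,10,-1],[0,0,0,0,0,0,-1]]'; python3 r.py .607 -.0185 .293
```

```text
t: 20.43
tool_pos: [0.6061, -0.0201, 0.3102]
tool_rot: [-0.003, -3.136, 0.0]
contact_force: [-0.7, 1.1, -0.4]
opening: 0.0854
shift mm [-1.   1.6 17.2]
turn to square [-0.    -0.006 -0.002]
t 20.43 [ 0.6061 -0.0201  0.3102] F [-0.69  1.05 -0.39] T [0.008 0.008 0.043] open 0.0854 eff [-3.000e-02 -4.011e+01 -3.670e+01 -0.000e+00 -1.900e-01  0.000e+00]
```

```bash
python3 -m crank '[[0,-0.006,0,-1,1.5,8,-1],[0,0,0,0,0,8,-1],[0,0,0,0,0,0,-1]]'; python3 r.py .607 -.0185 .293
```

```text
t: 20.68
tool_pos: [0.6072, -0.0187, 0.2927]
tool_rot: [0.003, 3.141, -0.0]
contact_force: [-0.3, 0.4, -0.3]
opening: 0.085
shift mm [ 0.2  0.2 -0.3]
turn to square [-0.     0.001 -0.002]
t 20.68 [ 0.6072 -0.0187  0.2927] F [-0.33  0.4  -0.31] T [ 0.022  0.033 -0.008] open 0.085 eff [ -0.05 -40.14 -35.88   0.    -0.17   0.  ]
```

```bash
python3 -m crank '[[0,0,0,0,0,0,0],[0,0,0,0,0,0,0.3],[0,0,0,0,0,0,0.6],[0,0,0,0,0,0,1],[0,0,0,0,0,0,1],[0,0,0,0,0,-6,1],[0,0,0,0,0,-10,1],[0,0,0,0,0,-12,1]]' 45; python3 -m crank '[[0,0,0,0,0,-14,1],[0,0,0,0,0,-14,1],[0,0,0,0,0,-14,1],[0,0,0,0,0,-14,1],[0,0,0,0,0,-14,1],[0,0,0,0,0,0,1]]'; python3 r.py .607 -.0185 .460
```

```text
t: 21.35
tool_pos: [0.6054, -0.0182, 0.3173]
tool_rot: [-0.003, -3.133, -0.003]
contact_force: [0.0, 0.1, -5.3]
opening: 0.0675
t: 21.85
tool_pos: [0.6055, -0.0185, 0.3975]
tool_rot: [-0.003, -3.136, -0.001]
contact_force: [0.5, 0.3, -4.9]
opening: 0.0673
shift mm [ -1.2   0.  -62.5]
turn to square [ 0.001 -0.005 -0.002]
t 21.85 [ 0.6055 -0.0185  0.3975] F [ 0.51  0.31 -4.91] T [-0.051 -0.146 -0.003] open 0.0673 eff [ 5.000e-02 -3.727e+01 -3.622e+01 -1.000e-02  5.000e-01 -0.000e+00]
```

```bash
python3 -m crank '[[0,-0.005,0,0,0,-14,1],[0,0,0,0,0,-14,1],[0,0,0,0,0,-14,1],[0,0,0,0,0,-12,1],[0,0,0,0,0,-8,1],[0,0,0,0,0,0,1],[0,0,0,0,0,0,1],[0,0,0,0,0,0,1]]'; python3 r.py .607 -.0185 .460
```

```text
t: 22.52
tool_pos: [0.605, -0.0186, 0.467]
tool_rot: [0.003, 3.14, 0.001]
contact_force: [0.3, -1.0, -6.3]
opening: 0.0672
shift mm [-2.   0.1  7. ]
turn to square [ 0.     0.001 -0.002]
t 22.52 [ 0.605  -0.0186  0.467 ] F [ 0.29 -1.   -6.28] T [-0.064 -0.     0.028] open 0.0672 eff [ 0.000e+00 -4.004e+01 -4.110e+01  0.000e+00  3.000e-02 -0.000e+00]
```

```bash
python3 -m crank '[[0,0,0,0,0,0,1],[0,0,0,0,0,0,1],[0,0,0,0,0,0,1],[0,0,0,0,0,0,1],[0,0,0,0,0,0,1],[0,0,0,0,0,0,1]]'; python3 r.py .607 -.0185 .460
python3 - <<'E'
from station import eyes,ctrl
import cv2,numpy as np
a=eyes.get_image("side")["image"]; b=eyes.get_image("top")["image"]
v=np.hstack([a[40:270,150:350],b[100:330,160:360]])
cv2.imwrite("pics/e.png",cv2.resize(v,None,fx=2,fy=2,interpolation=2)[:,:,::-1])
o=ctrl.get_obs();print(o["tool_pos"],np.round(o["dq"],4))
E
```

```text
t: 23.02
tool_pos: [0.6047, -0.0185, 0.4622]
tool_rot: [-0.003, -3.135, -0.003]
contact_force: [0.2, -0.8, -5.2]
opening: 0.0675
shift mm [-2.4 -0.   2.2]
turn to square [ 0.002 -0.006 -0.002]
t 23.02 [ 0.6047 -0.0185  0.4622] F [ 0.24 -0.8  -5.23] T [-0.018 -0.036 -0.029] open 0.0675 eff [  0.   -40.1  -41.04   0.     0.05   0.  ]
[ 0.60465463 -0.01851655  0.46229063] [ 0.0012 -0.0014 -0.0038 -0.0002 -0.0004  0.0021]
```

View pics/e.png

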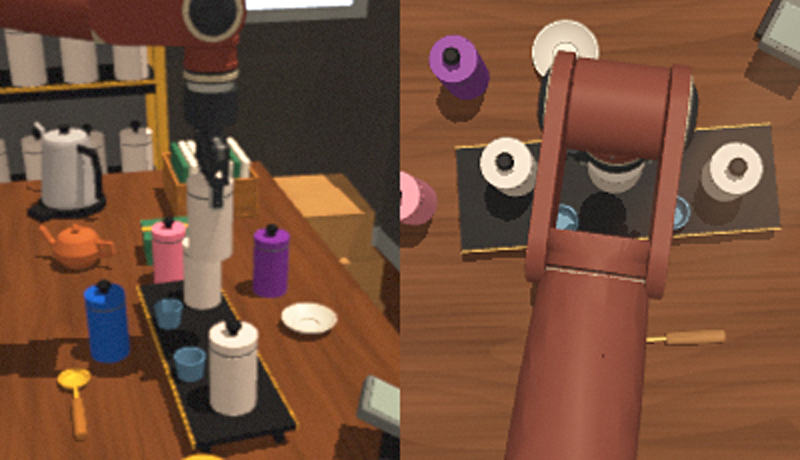

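The middle tin is held upright about 17 cm above its place (side crop (212,215)). The other two stand on the stand, and the cups and everything else are where they were. Handing in.

```bash
python3 -c "
from station import ctrl
print(ctrl.finish_job())"; python3 r.py
```

```text
the job is handed in; nothing more can be done
None
the job is handed in; nothing more can be done
```

The middle tin is the full one, and the arm is holding it up for the customer, upright and still, with its underside about 17 cm above the stand. I handed the job in at about 23 s of the 64 s allowed.

I lifted the tins about 4 cm each, left to right, and set each one back before going on:

| Tin | Felt weight | Mass |
|---|---|---|
| Left | about 3.1 N | about 0.32 kg |
| Middle | about 5.5 N | about 0.56 kg |
| Right | about 2.9 N | about 0.29 kg |

- **At the end:** the tool was within 0.4° of vertical and the joints were almost at rest. The grip opening was steady at 67.5 mm, and the wrist still read about 5.2 N.
- **Other tins:** the last pictures show the left and right tins upright on the stand. The left one is about 3 mm from where it started and the right one 1–2 mm.
- **Surroundings:** nothing around the stand looked disturbed. The cups were partly hidden by the arm in the last top view but show in place in the side view.
- **Less clean:** setting the left and right tins down gave brief contact peaks of about 18 N and 14 N. The left one took several small corrections before it touched the stand.

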